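# Take the spent reagent pack out of the blood analyser

### The job

The reagent pack in the blood analyser is used up. Tip the analyser's smoked cover up by its lip until it snaps over and stays fully open, press the pack down until its catch lets go and it pops up, then pull it out and set it down (not drop it) in the stainless tray, standing or lying. Leave the cover open for the next pack, and leave the other things on the worktop where they are.

Things in the scene. Friction and masses are not known exactly. Their poses are not given: they have to be found in the camera images.
- analyser: White bench blood analyser with grey cheeks, 278 x 226 x 137 mm, fixed. Origin: centre of its underside; front (sloping console with a display) to its -x, z up. The flat deck with the bay is 113 mm up; from 60 mm behind the origin a low hump rises to 137 mm.
- cover (a joint): Angle (rad) of the smoked see-through cover over the bay: 0 shut, 2.0 open stop (leaning back past upright). Over-centre spring: let go below about 1.0 it falls shut, beyond that it springs to the open stop by itself. Lifting it by the lip takes about 2 N at first, less and less up to the snap point.
- cover_hinge (a point): Centre of the cover's hinge axis, which runs along the analyser's y at 141 mm height, 62 mm behind the analyser's origin. The front of the cover swings up and back (to the analyser's +x).
- cover_lip (a point): Middle of the outer edge of the cover's teal lip: 90 mm wide, 5 mm thick, 34 mm long, curling forward and up at 50 degrees from the cover's front edge. Shut, this edge is 167 mm up and 108 mm in front of the analyser's origin, 172 mm from the hinge axis, overhanging the sloping console. A finger set against the lip's front or under it and moved up and back lifts the cover. The point moves with the cover.
- pack: White reagent pack with teal labels, 30 (x) x 80 (y) x 104 (z) mm, about 0.13 kg, upright in the bay, its axes along the analyser's. Origin: centre of its underside.
- pack_tab (a point): Centre of the top face of the pack's teal grip tab (14 mm in the pack's x, 44 mm in y, 26 mm tall, at the top of the pack). Latched, the top is 16 mm above the deck; pressed about 4 mm or a little more (about 7 N; it bottoms at 9 mm) the catch lets go, and when released the pack rises to 32 mm above the deck (shoulders 6 mm above it) and can be gripped by the tab. The catch does not yield to pulling.
- pack_center (a point): Centre of the pack, 52 mm above its underside.
- bay_mouth (a point): Centre of the bay's mouth in the deck plane, 113 mm up, 12 mm in front of the analyser's origin; the bay is 33 x 83 mm, straight down; the popped-up pack's underside is 72 mm below this point.
- latch (a joint): Angle (rad) of the hidden catch in the bay: 0 holds the pack, 0.28 let go; it snaps over between.
- tray: Loose shallow stainless tray, 180 (x) x 140 (y) mm, walls 20 mm high with a rolled rim to 24 mm, floor 4 mm thick. Origin: centre of its underside. It stands to the left or to the right of the analyser.
- amber_bottle: Loose amber bottle with black cap, 60 x 60 x 142 mm, a bystander; origin at the centre of its underside.
- tape: Loose roll of tape standing on end, 33 x 33 x 60 mm, a bystander; origin at the centre of its underside.
- needles: Loose flat white and red needle packet, 30 x 86 x 9 mm, a bystander; origin at the centre of its underside.
- tubes: Black tube tray, 98 (x) x 170 (y) mm, holding sample tubes up to 94 mm high, fixed, a bystander on the other side of the analyser from the stainless tray. Origin: centre of its underside.
There are look-alikes about, which are no part of the job. What is shaped like the tray but green or turquoise is not meant.

How it is judged:
By the outcome, as a careful person would: the job done as asked, in the order asked, and still so for the second after the job is handed in, with the robot touching nothing.
It also fails if it takes over 58 s, if anything falls off the work surface, if the arm or the gripper's body presses on something with over 40 N, if the wrist force passes 120 N, or if a joint passes its speed limit or range.

### The arm

A 7-joint arm with a two-finger parallel gripper is mounted at the origin on a cart in front of the work surface, level with it; the furniture and walls round the work are solid. World frame = base frame: x ahead of the robot, y to its left, z up, the work surface at z = 0. Lengths are in m, angles in rad, forces in N, time in s.
With the tool pointing down it reaches from about 0.425 to 0.925 m from the base axis. Payload 6.8 kg.
Tool frame: the origin (TCP) lies on the centre line of the jaws, within the pads' length; the fingertips stand 25 mm ahead of it and the grasp point (between the pads) lies 6 mm ahead of it; z points along the fingers, y is the line along which they close (so a half turn about z gives the same grasp; the last joint's range is limited). The gripper opens to 85 mm and grips with 20 to 120 N. Pads are 22 mm wide; open, the fingers measure 114 mm over their backs; the gripper's body (76 mm by 85 mm) begins 54 mm behind the grasp point. The pads swing forward as they close: fully open they stand 13 mm farther back than shut.
Start: joints at [-1.447, 0.477, 0.022, 1.555, -0.011, 1.109, -0.083], TCP at [0.155, 0.657, 0.256] pointing down, gripper open.
Joint ranges: [-2.96, 2.96], [-0.34, 2.1], [-1.41, 1.46], [0.24, 2.44], [-1.37, 4.51], [0.17, 1.92], [-2.96, 2.96]. Speed limits (rad/s): [2.39, 2.39, 3.14, 3.14, 3.14, 3.14, 3.14].

### API

Orientations are given as a rotation vector (axis times angle).
In Python, from bench import telemetry, grab_frame, job gives the robot as it stands.
- The arm moves only by the tool apply_moves, never from a script. Its argument "rows" is a list of rows, each a list of 2 entries, a list of its own where there are three numbers: the shift along the tool's x, y, z each as a share of 250 mm, from -1 to 1, then the turn, a rotation vector about the tool's x, y, z each as a share of pi rad, from -1 to 1. A call has 1 to 10 rows; each row is the pose to reach, as a shift and turn from the pose commanded when the call began, along the tool's axes at that moment, turning the shorter way round; what a row does not reach only later rows make up. A row lasts 1/8 s, in which the tool goes at most 62.5 mm and 10.7 degrees, less where a joint would pass 70% of its speed; a pose out of reach is approached as far as the arm can. A call with a number of a shift or a turn outside -1 to 1 is refused whole. A call with a gripper value outside its range is refused whole. "jaw" is the gripper's target within -1 to 1 (fully open at 1, half-way at 0, shut at -1), set as the call begins (left out, the last holds). The fingers move at their own pace and stop on an object; "newtons" is the grip in N (left out, the last holds). Time passes only in rows, so rows that repeat a pose let the fingers close. It gives the time, the measured TCP pose, the force, the opening and the grip force at its end, in the units of the state.
- telemetry.get_obs(): the state, without advancing time (a new reading comes with each control period).
- grab_frame(name): name is "scene" or "top" or "wrist"; returns a dict with "frame" (384x512x3 uint8, red, green, blue), "vertical_fov" (degrees; the focal length in pixels is half the picture's height over the tangent of half this angle, whatever the lens; pixels are square), "cx", "cy" (the principal point, pixels), "origin" and "attitude" of the camera in the world. Camera axes: x right, y up, looking along -z (the intrinsics and any distortion apply to the point x, -y, -z); pixel columns grow to the right and rows downward; lengths in m; the calibration is good to about 2 mm. A picture is of the moment at which its call begins. There is no depth.
- job.hand_in(): hands the job in; it is judged then, once.
The state is a dict: "clock": time; "joints": joint angles; "qvel": joint speeds; "tau": joint torques, N m; "tcp_pos": TCP position; "orientation": TCP orientation; "contact_force": force on the tool from outside, world axes, zero at the start; "moment": the same for the moment, N m; "grip_width": finger opening in m; "gripper_force": force on a finger pad.
Only numpy, scipy, OpenCV 4.12 (cv2) and the standard library are available. Lean on these libraries where they do the work, as an engineer would, in place of code of your own. Each camera call takes 0.05 s, during which the arm holds its last target. There are 200 camera calls.

## Working session

There is one attempt and no reset: what is moved stays moved. The work goes in short steps, Python scripts to look and compute and a tool call to move; the robot and the scene stay as the last step left them, time stands still between calls to the robot, and variables do not carry over. Pictures are saved under pics/ and viewed, at most 10 in all, crops included, and the job is handed in when it is done.

Besides the shell and the picture viewer there is one more tool, called after "Emit:" by a JSON object that holds its "name" and its "arguments". apply_moves: Moves the arm, as the interface text tells. Its arguments: {"type":"object","properties":{"rows":{"type":"array"},"jaw":{"type":"number"},"newtons":{"type":"number"}},"required":["rows"]}

```bash
mkdir -p pics
cat > h.py <<'E'
import numpy as np,cv2
from scipy.spatial.transform import Rotation as R
from bench import telemetry,grab_frame,job
def snap(n,f):
    d=grab_frame(n); cv2.imwrite(f'pics/{f}.png',d['frame'][:,:,::-1]); np.save(f'pics/{f}.npy',{k:v for k,v in d.items()},allow_pickle=True); return d
def load(f): return np.load(f'pics/{f}.npy',allow_pickle=True).item()
E
python3 - <<'E'
from h import *
for n in['scene','top']:
    d=snap(n,n+'0'); print({k:v for k,v in d.items() if k!='frame'})
a=[cv2.imread(f'pics/{n}0.png') for n in('scene','top')]
cv2.imwrite('pics/both.png',np.vstack([cv2.resize(x,(400,300)) for x in a]))
print(telemetry.get_obs())
E
```

```text
{'vertical_fov': 45.8933855427942, 'cx': 257.5132563090905, 'cy': 192.1017342585917, 'origin': array([-0.24821305,  0.59942919,  1.30394412]), 'attitude': array([ 0.37915095, -0.87388325, -2.20500588])}
{'vertical_fov': 44.224644019152535, 'cx': 251.57055817058952, 'cy': 184.36904770604582, 'origin': array([-0.52819203, -0.75775456,  1.69138838]), 'attitude': array([ 0.59426771, -0.35441103, -1.0183857 ])}
{'clock': 0.1, 'joints': array([-1.44710962,  0.47775037,  0.02230039,  1.55634732, -0.01154999,
        1.10929395, -0.08312897]), 'qvel': array([-0.00064278, -0.00089832,  0.00042501, -0.00299845, -0.00084761,
       -0.00059709, -0.00135997]), 'tau': array([ 3.55171032e-03, -5.97762358e+01,  1.61331788e+00, -2.81955796e+01,
        1.28325925e-02,  5.02895244e-03, -2.61218460e-06]), 'tcp_pos': array([0.15491508, 0.65647623, 0.2554022 ]), 'orientation': array([-3.63249553e-01, -3.12038438e+00,  2.61947742e-03]), 'contact_force': array([-0.9191992 , -0.13946363, -0.03994434]), 'moment': array([-0.00195051, -0.01982739,  0.04146599]), 'gripper_force': 0.0, 'grip_width': 0.08523645984898176}
```

View pics/top0.png

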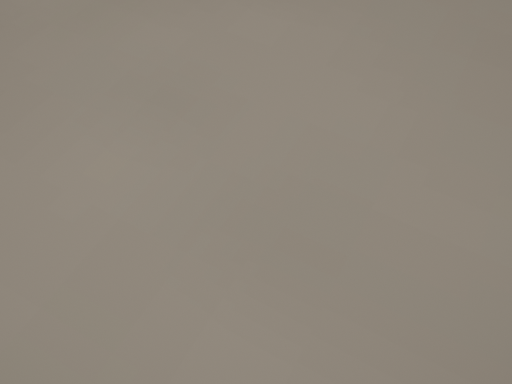

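View pics/scene0.png

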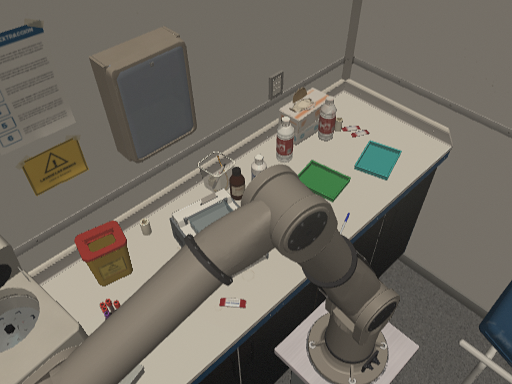

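The top picture is blank. In the scene picture the analyser is at (205,225), partly hidden by the arm, with a green tray at (323,180) and a turquoise one at (378,160), both decoys. I'll check the wrist view and where each camera points.

```bash
cat >> h.py <<'E'
def proj(d,p):
    M=R.from_rotvec(d['attitude']).as_matrix(); c=(np.atleast_2d(p)-d['origin'])@M
    f=192/np.tan(np.radians(d['vertical_fov']/2)); 
    return np.c_[d['cx']+f*c[:,0]/-c[:,2], d['cy']-f*c[:,1]/-c[:,2]]
def back(d,uv,z):
    M=R.from_rotvec(d['attitude']).as_matrix(); f=192/np.tan(np.radians(d['vertical_fov']/2)); uv=np.atleast_2d(uv).astype(float)
    r=np.c_[(uv[:,0]-d['cx'])/f,-(uv[:,1]-d['cy'])/f,-np.ones(len(uv))]@M.T
    return d['origin']+r*((z-d['origin'][2])/r[:,2])[:,None]
E
python3 - <<'E'
from h import *
for n in('scene0','top0'):
    d=load(n); print(n,-R.from_rotvec(d['attitude']).as_matrix()[:,2],proj(d,[[0,0,0],[.155,.657,.256]]))
s=load('scene0'); print(back(s,[[205,225],[108,375],[323,180],[378,160],[237,180],[147,228],[233,302]],0))
d=snap('wrist','wrist0'); print(d['origin'],d['vertical_fov'],-R.from_rotvec(d['attitude']).as_matrix()[:,2])
print(R.from_rotvec(telemetry.get_obs()['orientation']).as_matrix())
E
```

```text
scene0 [ 0.49716737 -0.47431606 -0.72653209] [[346.84082829 346.81275544]
 [104.79511922 454.19670972]]
top0 [ 0.53766964  0.29631807 -0.78937125] [[145.99102496 282.03643357]
 [ 28.00848005 150.45187177]]
[[ 0.65972779  0.00392356  0.        ]
 [ 0.42518296  0.55738442  0.        ]
 [ 0.50674497 -0.4884425   0.        ]
 [ 0.42159777 -0.74585976  0.        ]
 [ 0.75102134 -0.23939169  0.        ]
 [ 0.79851001  0.16614824  0.        ]
 [ 0.34923702  0.14335621  0.        ]]
[0.08345984 0.67308504 0.37409774] 67.92735089570343 [ 0.28457642 -0.06858173 -0.95619706]
[[-9.73252709e-01  2.29737078e-01 -1.95800609e-04]
 [ 2.29737130e-01  9.73251780e-01 -1.35075193e-03]
 [-1.19754510e-04 -1.35960564e-03 -9.99999069e-01]]
```

View pics/wrist0.png

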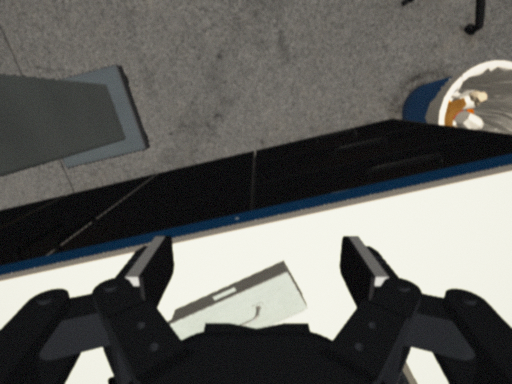

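The wrist view shows the worktop's front edge at row 220 and a grey object at (245,300). I'll raise the arm and move it toward the analyser, so the scene view clears and the wrist camera can see the analyser.

Emit:
{"name": "apply_moves", "arguments": {"rows": [[[-0.8, -0.85, -0.5], [0, 0, 0]], [[-0.8, -0.85, -0.5], [0, 0, 0]], [[-0.8, -0.85, -0.5], [0, 0, 0]], [[-0.8, -0.85, -0.5], [0, 0, 0]], [[-0.8, -0.85, -0.5], [0, 0, 0]], [[-0.8, -0.85, -0.5], [0, 0, 0]]], "jaw": -1}}

```text
clock: 0.9
tcp_pos: [0.3043, 0.4009, 0.3835]
orientation: [0.375, 3.117, 0.005]
contact_force: [-0.3, 0.7, -0.1]
grip_width: 0.0002
gripper_force: 0.0
```

Emit:
{"name": "apply_moves", "arguments": {"rows": [[[-0.6, -0.75, -0.4], [0, 0, 0]], [[-0.6, -0.75, -0.4], [0, 0, 0]], [[-0.6, -0.75, -0.4], [0, 0, 0]], [[-0.6, -0.75, -0.4], [0, 0, 0]], [[-0.6, -0.75, -0.4], [0, 0, 0]], [[-0.6, -0.75, -0.4], [0, 0, 0]]]}}

```text
clock: 1.65
tcp_pos: [0.4036, 0.188, 0.4809]
orientation: [-0.363, -3.12, -0.0]
contact_force: [-0.5, 0.7, 0.5]
grip_width: -0.0003
gripper_force: 0.0
```

Run:
```python
from h import *
s=telemetry.get_obs();print(s['clock'],s['tcp_pos'],s['orientation'],s['joints'],s['grip_width'])
a=snap('wrist','w1')['frame'];b=snap('scene','s1')['frame'];c=snap('top','t1')['frame']
print(c.std())
cv2.imwrite('pics/c1.png',np.hstack([cv2.resize(x,(400,300)) for x in(a,b)])[:,:,::-1])
```

```text
1.65 [0.40355535 0.18800637 0.48094617] [-3.63012652e-01 -3.12012464e+00 -3.03002395e-04] [-0.94427233 -0.08176621  0.34241241  1.7395176   0.02711732  1.47933761
  0.73374728] -0.00034855358155206213
8.249835153361923
```

View pics/c1.png

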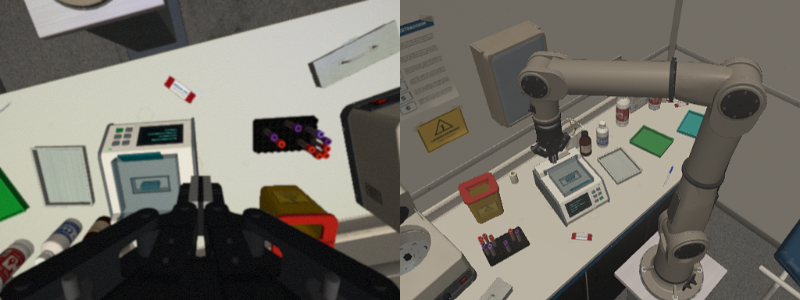

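The left half is the wrist view. The analyser is at (147,165) in it, its teal lip at (145,157), with a plain steel tray at (63,175) and the tubes at right. Tray candidates in the scene half are steel (620,165), green (652,138) and turquoise (690,122). I choose the steel one and check it in a close crop, which I'll also use for measuring.

Run:
```python
from h import *
a=load('w1')['frame'][145:292,30:263]; b=load('s1')['frame'][178:298,155:330]
o=np.zeros((600,800,3),np.uint8)
x=cv2.resize(a,None,fx=2.4,fy=2.4,interpolation=cv2.INTER_CUBIC);o[:x.shape[0],:x.shape[1]]=x;print(x.shape)
y=cv2.resize(b,None,fx=2.0,fy=2.0,interpolation=cv2.INTER_CUBIC);o[-y.shape[0]:,-y.shape[1]:]=y;print(y.shape)
cv2.imwrite('pics/c2.png',o[:,:,::-1])
```

```text
(353, 559, 3)
(240, 350, 3)
```

View pics/c2.png

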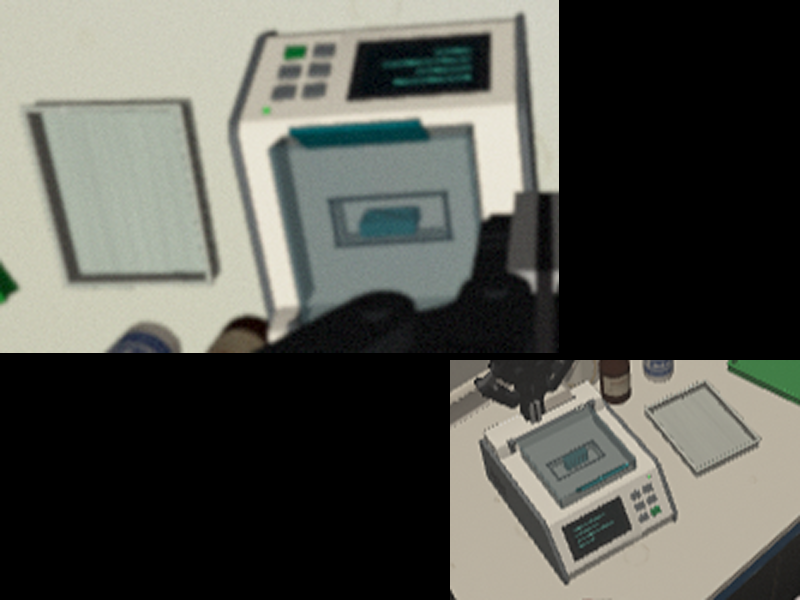

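The crop confirms a bare steel tray at (120,190), and the analyser with its cover shut, lip at (354,123) and bay at (391,219). Now I'll turn these pixels into positions.

Run:
```python
from h import *
from scipy.optimize import least_squares
w,s=load('w1'),load('s1')
W=lambda p:np.array(p)/2.4+[30,145]
S=lambda p:(np.array(p)-[450,360])/2+[155,178]
print(w['origin'])
for n,d,p,z in[('bayW',w,W([(330,200),(447,192),(452,240),(336,247)]),.113),('bayS',s,S([(546,467),(592,440),(606,459),(558,482)]),.113),
 ('lipW',w,W([(290,127),(418,120)]),.167),('lipS',s,S([(577,492),(634,463)]),.167),
 ('trayW',w,W([(28,104),(188,99),(216,278),(68,283)]),.024),('trayS',s,S([(647,410),(704,383),(760,438),(698,472)]),.024)]:
    b=back(d,p,z); print(n,b[:,:2].round(4).tolist(),b.mean(0).round(4))
# pose fit from bay+lip
loc=np.array([[-.012,0,.113],[-.108,0.045,.167],[-.108,-.045,.167]])
bay=np.array([[-.0285,-.0415,.113],[-.0285,.0415,.113],[.0045,.0415,.113],[.0045,-.0415,.113]])
lip=np.array([[-.108,-.045,.167],[-.108,.045,.167]])
def T(q,l): c,k=np.cos(q[2]),np.sin(q[2]); return np.c_[q[0]+c*l[:,0]-k*l[:,1],q[1]+k*l[:,0]+c*l[:,1],l[:,2]]
pw=np.r_[W([(330,200),(447,192),(452,240),(336,247)]),W([(290,127),(418,120)])]
# scene: front of analyser is toward bottom-right
ps=np.r_[S([(606,459),(558,482),(546,467),(592,440)]),S([(634,463),(577,492)])]
L=np.r_[bay,lip]
f=lambda q:np.r_[(proj(w,T(q,L))-pw).ravel(),(proj(s,T(q,L))-ps).ravel()]
r=least_squares(f,[.6,.1,0]); print(r.x,f(r.x).round(1).reshape(-1,2).tolist())
```

```text
[0.33206487 0.20438256 0.59967832]
bayW [[0.519, -0.0103], [0.5334, 0.0802], [0.5743, 0.0729], [0.5592, -0.0187]] [0.5465 0.031  0.113 ]
bayS [[0.5641, 0.0782], [0.5546, -0.0158], [0.5066, -0.005], [0.5258, 0.084]] [0.5378 0.0354 0.113 ]
lipW [[0.4411, 0.0044], [0.456, 0.0893]] [0.4486 0.0468 0.167 ]
lipS [[0.455, 0.0988], [0.4349, -0.0042]] [0.4449 0.0473 0.167 ]
trayW [[0.4039, -0.2794], [0.4319, -0.1403], [0.6061, -0.1817], [0.5787, -0.3218]] [ 0.5051 -0.2308  0.024 ]
trayS [[0.5974, -0.1857], [0.5708, -0.3142], [0.4013, -0.2866], [0.426, -0.1478]] [ 0.4988 -0.2335  0.024 ]
[ 0.55561473  0.02977507 -0.16228533] [[2.2, 0.4], [-2.4, 1.0], [-2.5, -3.2], [2.4, -3.4], [-0.8, 0.6], [1.5, -0.2], [-2.5, -2.6], [0.4, -2.9], [1.4, -1.8], [-0.6, 0.8], [-3.1, 0.0], [1.5, -1.5]]
```

```bash
cat >> h.py <<'E'
A=np.array([.5545,.0298]); YAW=-.165
def w(l,o=A,yaw=YAW):
    c,k=np.cos(yaw),np.sin(yaw); return np.array([o[0]+c*l[0]-k*l[1],o[1]+k*l[0]+c*l[1],l[2]])
def Rg(t,yaw=YAW): # fingers tilted forward by t; tool y along analyser y
    b=np.array([[-1,0,0],[0,1,0],[0,0,-1.]]); return R.from_euler('z',yaw)*R.from_matrix(b)*R.from_euler('y',-t)
def shares(p,Rt):
    s=telemetry.get_obs(); R0=R.from_rotvec(s['orientation'])
    return np.round(R0.inv().apply(p-s['tcp_pos'])/.25,3).tolist(), np.round((R0.inv()*Rt).as_rotvec()/np.pi,3).tolist()
def err(p,Rt):
    s=telemetry.get_obs(); return s['tcp_pos']-p,(Rt.inv()*R.from_rotvec(s['orientation'])).as_rotvec()
E
python3 - <<'E'
from h import *
t=np.radians(35)
print(shares(w([-.17,0,.30]),Rg(t)))
E
```

```text
([-0.058, -0.525, 0.722], [-0.007, -0.195, -0.019])
```

Emit:
{"name": "apply_moves", "arguments": {"rows": [[[-0.06, -0.52, 0.72], [0, -0.195, -0.02]], [[-0.06, -0.52, 0.72], [0, -0.195, -0.02]], [[-0.06, -0.52, 0.72], [0, -0.195, -0.02]], [[-0.06, -0.52, 0.72], [0, -0.195, -0.02]], [[-0.06, -0.52, 0.72], [0, -0.195, -0.02]], [[-0.06, -0.52, 0.72], [0, -0.195, -0.02]]]}}

```text
clock: 2.55
tcp_pos: [0.3879, 0.0586, 0.3006]
orientation: [0.207, 2.524, -0.092]
contact_force: [-8.4, -0.9, -17.7]
grip_width: -0.0003
gripper_force: 0.0
```

Run:
```python
from h import *
t=np.radians(35)
s=telemetry.get_obs();print(s['clock'],s['joints'].round(3),err(w([-.17,0,.30]),Rg(t)))
print(shares(w([-.17,0,.155]),Rg(t)),shares(w([-.13,0,.157]),Rg(t)))
```

```text
2.55 [-0.182 -0.296 -0.373  2.436  0.558  0.595  0.437] (array([0.00105251, 0.00089674, 0.00062512]), array([ 0.0184934 , -0.00023265, -0.00719174]))
([0.337, 0.007, 0.475], [-0.006, 0.0, 0.002]) ([0.201, 0.008, 0.56], [-0.006, 0.0, 0.002])
```

Run:
```python
from h import *
t=np.radians(15)
print(shares(w([-.14,0,.25]),Rg(t)),shares(w([-.14,0,.167]),Rg(t)))
```

```text
([0.021, 0.0, 0.233], [-0.006, 0.111, 0.001]) ([0.211, 0.007, 0.505], [-0.006, 0.111, 0.001])
```

Emit:
{"name": "apply_moves", "arguments": {"rows": [[[0.02, 0, 0.23], [-0.006, 0.11, 0]], [[0.02, 0, 0.23], [-0.006, 0.11, 0]], [[0.02, 0, 0.23], [-0.006, 0.11, 0]], [[0.21, 0, 0.5], [-0.006, 0.11, 0]], [[0.21, 0, 0.5], [-0.006, 0.11, 0]], [[0.21, 0, 0.5], [-0.006, 0.11, 0]], [[0.21, 0, 0.5], [-0.006, 0.11, 0]]]}}

```text
clock: 3.42
tcp_pos: [0.4168, 0.0511, 0.1702]
orientation: [0.234, 2.864, -0.033]
contact_force: [1.1, 0.4, -0.1]
grip_width: -0.0001
gripper_force: 0.0
```

Run:
```python
from h import *
t=np.radians(15)
s=telemetry.get_obs();print(s['clock'],s['joints'].round(3),s['contact_force'],err(w([-.14,0,.167]),Rg(t)))
a=snap('wrist','w3')['frame'];b=snap('scene','s3')['frame']
a=cv2.resize(a,(512,384));b=cv2.resize(b[160:300,150:337],(512,384),interpolation=cv2.INTER_CUBIC)
cv2.imwrite('pics/c3.png',cv2.resize(np.hstack([a,b]),(800,300))[:,:,::-1])
```

```text
3.425 [-0.244  0.079 -0.131  2.377  0.325  0.476  0.76 ] [ 1.06371682  0.42687712 -0.1146282 ] (array([ 0.00034991, -0.00173015,  0.00323879]), array([ 0.00027617, -0.00672711, -0.00200187]))
```

View pics/c3.png

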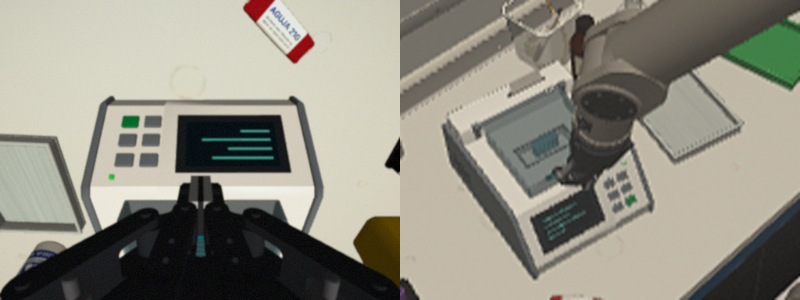

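The left half shows the closed fingertips at (200,185), in front of and below the lip and centred on it. Next I'll work out the arc waypoints.

Run:
```python
from h import *
Rt=Rg(np.radians(15))
print(shares(w([-.125,0,.164]),Rt))
for th in np.arange(0,1.25,.1):
    a=np.array([-.170,.026]); c,k=np.cos(th),np.sin(th)
    e=np.array([.062,.141])+[c*a[0]+k*a[1],-k*a[0]+c*a[1]]+np.array([-.006,0.0])
    print(round(th,1),shares(w([e[0],0,e[1]]),Rt)[0])
```

```text
([-0.046, 0.007, 0.04], [-0.0, 0.002, 0.0])
0.0 [-0.092, 0.007, 0.04]
0.1 [-0.123, 0.007, -0.021]
0.2 [-0.16, 0.007, -0.079]
0.3 [-0.203, 0.007, -0.133]
0.4 [-0.251, 0.007, -0.182]
0.5 [-0.303, 0.007, -0.226]
0.6 [-0.36, 0.007, -0.265]
0.7 [-0.421, 0.007, -0.298]
0.8 [-0.484, 0.007, -0.325]
0.9 [-0.55, 0.007, -0.345]
1.0 [-0.617, 0.007, -0.359]
1.1 [-0.685, 0.007, -0.366]
1.2 [-0.754, 0.006, -0.366]
```

Emit:
{"name": "apply_moves", "arguments": {"rows": [[[-0.06, 0, 0.04], [0, 0, 0]], [[-0.085, 0, 0.03], [0, 0, 0]], [[-0.123, 0, -0.02], [0, 0, 0]], [[-0.16, 0, -0.08], [0, 0, 0]], [[-0.203, 0, -0.133], [0, 0, 0]], [[-0.25, 0, -0.182], [0, 0, 0]], [[-0.303, 0, -0.226], [0, 0, 0]], [[-0.36, 0, -0.265], [0, 0, 0]]]}}

```text
clock: 4.53
tcp_pos: [0.4806, 0.0396, 0.2569]
orientation: [0.236, 2.875, -0.036]
contact_force: [-23.8, 4.0, 17.3]
grip_width: -0.0002
gripper_force: 11.4
```

Run:
```python
from h import *
s=telemetry.get_obs();print(s['clock'],s['joints'].round(3),s['contact_force'])
b=snap('scene','s4')['frame'];a=snap('wrist','w4')['frame']
b=cv2.resize(b[130:270,150:337],(512,384),interpolation=cv2.INTER_CUBIC)
cv2.imwrite('pics/c4.png',cv2.resize(np.hstack([a,b]),(800,300))[:,:,::-1])
Rt=Rg(np.radians(15))
for th in np.arange(.6,1.35,.1):
    a=np.array([-.170,.026]); c,k=np.cos(th),np.sin(th)
    e=np.array([.062,.141])+[c*a[0]+k*a[1],-k*a[0]+c*a[1]]+np.array([-.006,0.0])
    print(round(th,1),shares(w([e[0],0,e[1]]),Rt)[0])
```

```text
4.525 [-0.175  0.047 -0.112  2.156  0.184  0.715  0.995] [-23.8018571    4.04961471  17.3313763 ]
0.6 [-0.006, 0.008, 0.003]
0.7 [-0.066, 0.008, -0.03]
0.8 [-0.129, 0.008, -0.057]
0.9 [-0.195, 0.008, -0.078]
1.0 [-0.262, 0.008, -0.091]
1.1 [-0.33, 0.008, -0.099]
1.2 [-0.399, 0.008, -0.099]
1.3 [-0.468, 0.008, -0.092]
```

View pics/c4.png

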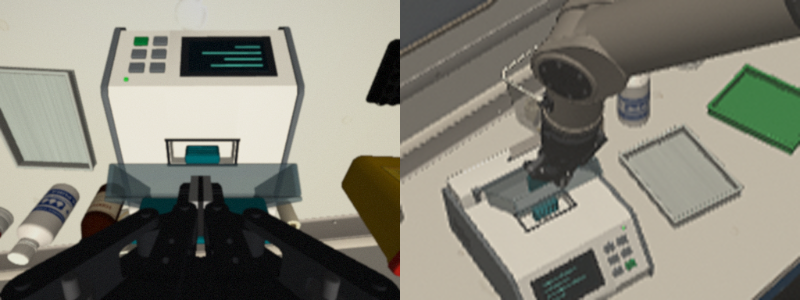

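The scene half shows the cover about halfway open. The force (-24,+17) points along the radius to the hinge, so the fingertip is jammed against the cover's front wall. I'll move outward radially and then carry on along the lip.

Run:
```python
from h import *
Rt=Rg(np.radians(15)); s=telemetry.get_obs()
d=s['tcp_pos'][:2]-A; c,k=np.cos(YAW),np.sin(YAW); lx=c*d[0]+k*d[1]
T=np.array([lx,s['tcp_pos'][2]]); h=np.array([.062,.141]); B=T+[.0171,-.0213]; F=B-.022*np.array([.966,.259])
print(T,B-h,np.hypot(*(B-h)),F-h,np.hypot(*(F-h)))
for th in np.arange(.5,1.36,.1):
    a=np.array([-.161,.010]); c,k=np.cos(th),np.sin(th)
    b=h+[c*a[0]+k*a[1],-k*a[0]+c*a[1]]; e=b-[.0171,-.0213]
    print(round(th,1),shares(w([e[0],0,e[1]]),Rt)[0])
```

```text
[-0.07118233  0.25886931] [-0.11608233  0.09656931] 0.1509991387396947 [-0.13733433  0.09087131] 0.16467639269970064
0.5 [0.09, 0.008, 0.02]
0.6 [0.04, 0.008, -0.022]
0.7 [-0.013, 0.008, -0.058]
0.8 [-0.07, 0.008, -0.088]
0.9 [-0.13, 0.008, -0.113]
1.0 [-0.191, 0.008, -0.132]
1.1 [-0.255, 0.008, -0.144]
1.2 [-0.319, 0.008, -0.15]
1.3 [-0.383, 0.008, -0.15]
```

Emit:
{"name": "apply_moves", "arguments": {"rows": [[[0.015, 0, -0.04], [0, 0, 0]], [[-0.013, 0, -0.058], [0, 0, 0]], [[-0.07, 0, -0.088], [0, 0, 0]], [[-0.13, 0, -0.113], [0, 0, 0]], [[-0.19, 0, -0.132], [0, 0, 0]], [[-0.255, 0, -0.144], [0, 0, 0]], [[-0.32, 0, -0.15], [0, 0, 0]], [[-0.32, 0, -0.15], [0, 0, 0]]]}}

```text
clock: 5.62
tcp_pos: [0.5528, 0.0275, 0.3142]
orientation: [0.238, 2.866, -0.034]
contact_force: [-0.1, 0.5, 0.3]
grip_width: 0.0004
gripper_force: 0.0
```

Run:
```python
from h import *
s=telemetry.get_obs();print(s['clock'],s['contact_force'])
b=snap('scene','s5')['frame'];a=snap('wrist','w5')['frame']
b=cv2.resize(b[130:270,150:337],(512,384),interpolation=cv2.INTER_CUBIC)
cv2.imwrite('pics/c5.png',cv2.resize(np.hstack([a,b]),(800,300))[:,:,::-1])
print(shares(w([-.07,0,.33]),Rg(0)),shares(w([-.014,0,.19]),Rg(0)))
```

```text
5.625 [-0.07513725  0.52251765  0.33201271]
([0.242, 0.01, -0.134], [-0.001, 0.084, 0.0]) ([0.172, 0.011, 0.465], [-0.001, 0.084, 0.0])
```

View pics/c5.png

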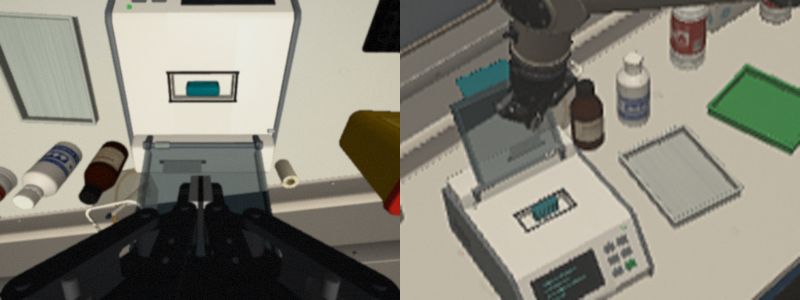

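The cover is fully open and staying there, with zero contact force. In the wrist half the bay is at (203,86) and the teal tab at (203,87). I'll refine the bay position from this view.

Run:
```python
from h import *
d=load('w5'); k=512/400
print('bay',back(d,np.array([[167,72],[238,72],[240,101],[168,101]])*k,.113).mean(0), w([-.012,0,.113]))
f=d['frame'].astype(int); hsv=cv2.cvtColor(d['frame'],cv2.COLOR_RGB2HSV)
m=((hsv[...,0]>80)&(hsv[...,0]<105)&(hsv[...,1]>120)); m[:90]=0;m[135:]=0;m[:,:200]=0;m[:,320:]=0
ys,xs=np.nonzero(m); print(xs.min(),xs.max(),ys.min(),ys.max())
for y in range(ys.min(),ys.max()+1,2):
    r=xs[ys==y]; print(y,r.min(),r.max(),f[y,260])
```

```text
bay [0.54416288 0.03213501 0.113     ] [0.54266298 0.03177103 0.113     ]
239 279 105 122
105 242 277 [21 78 82]
107 240 278 [ 0 75 77]
109 240 278 [ 5 79 82]
111 239 279 [ 6 90 99]
113 239 279 [  0 102 110]
115 239 279 [  0 103 107]
117 239 279 [  1 102 106]
119 239 279 [  3 101 105]
121 240 279 [ 8 85 92]
```

Emit:
{"name": "apply_moves", "arguments": {"rows": [[[0.24, 0.01, -0.13], [0, 0.084, 0]], [[0.24, 0.01, -0.13], [0, 0.084, 0]], [[0.24, 0.01, 0.1], [0, 0.084, 0]], [[0.17, 0.01, 0.4], [0, 0.084, 0]], [[0.17, 0.01, 0.465], [0, 0.084, 0]], [[0.17, 0.01, 0.465], [0, 0.084, 0]]]}}

```text
clock: 6.48
tcp_pos: [0.5399, 0.0316, 0.1883]
orientation: [-0.259, -3.128, 0.005]
contact_force: [-0.0, -0.1, 0.5]
grip_width: 0.0
gripper_force: 0.0
```

Run:
```python
from h import *
print(back(load('w5'),[[259,116.5]],.129))
p=np.array([.5435,.032,.165]);print(telemetry.get_obs()['tcp_pos'],shares(p,Rg(0)),shares(p-[0,0,.0175],Rg(0)))
```

```text
[[0.5441172  0.03079227 0.129     ]]
[0.53986753 0.0316366  0.18830036] ([-0.014, 0.004, 0.093], [-0.001, -0.001, 0.0]) ([-0.015, 0.004, 0.163], [-0.001, -0.001, 0.0])
```

Next I press down in steps, watching the force.

Emit:
{"name": "apply_moves", "arguments": {"rows": [[[-0.014, 0, 0.09], [0, 0, 0]], [[-0.014, 0, 0.13], [0, 0, 0]], [[-0.014, 0, 0.15], [0, 0, 0]], [[-0.014, 0, 0.163], [0, 0, 0]], [[-0.014, 0, 0.163], [0, 0, 0]]]}}

```text
clock: 7.1
tcp_pos: [0.5459, 0.0314, 0.1515]
orientation: [0.258, 3.126, -0.002]
contact_force: [0.1, 0.1, 5.3]
grip_width: 0.0002
gripper_force: 2.6
```

Emit:
{"name": "apply_moves", "arguments": {"rows": [[[0, 0, 0.012], [0, 0, 0]], [[0, 0, 0.024], [0, 0, 0]], [[0, 0, 0.024], [0, 0, 0]]]}}

```text
clock: 7.48
tcp_pos: [0.546, 0.0314, 0.1457]
orientation: [0.258, 3.126, -0.002]
contact_force: [-1.3, -0.5, 7.4]
grip_width: -0.0001
gripper_force: 3.4
```

Emit:
{"name": "apply_moves", "arguments": {"rows": [[[0, 0, -0.06], [0, 0, 0]], [[0, 0, -0.2], [0, 0, 0]], [[0.02, 0, -0.4], [0, 0, 0]], [[0.02, 0, -0.4], [0, 0, 0]], [[0.02, 0, -0.4], [0, 0, 0]]], "jaw": 1}}

```text
clock: 8.1
tcp_pos: [0.5399, 0.0322, 0.2446]
orientation: [0.258, 3.128, -0.003]
contact_force: [-0.1, 0.2, -0.9]
grip_width: 0.0854
gripper_force: 0.0
```

Run:
```python
from h import *
d=snap('wrist','w6'); s=snap('scene','s6')
cv2.imwrite('pics/c6.png',cv2.resize(np.hstack([d['frame'],cv2.resize(s['frame'][130:270,150:337],(512,384),interpolation=cv2.INTER_CUBIC)]),(800,300))[:,:,::-1])
o=telemetry.get_obs();print(o['tcp_pos'],o['grip_width'],d['origin'])
for z in(.129,.145): print(z,proj(d,w([-.012,0,z])), proj(s,w([-.012,0,z])))
```

```text
[0.53931272 0.03214454 0.24321902] 0.0852091396999785 [0.4669997  0.04400225 0.36302456]
0.129 [[257.18852301 190.78788747]] [[217.38545695 224.47626303]]
0.145 [[257.20934541 196.93523284]] [[217.04291829 221.41255668]]
```

View pics/c6.png

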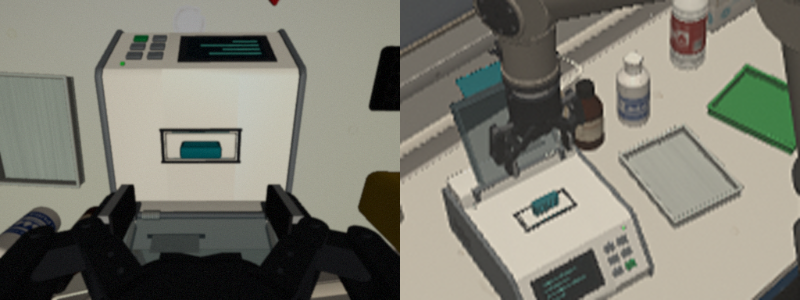

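The wrist half shows the tab at (200,149) with the cover still open. I'll use the tab's size and row to tell whether the pack has popped up.

Run:
```python
from h import *
d=load('w6'); hsv=cv2.cvtColor(d['frame'],cv2.COLOR_RGB2HSV)
m=((hsv[...,0]>80)&(hsv[...,0]<105)&(hsv[...,1]>120)); m[:165]=0;m[210:]=0;m[:,:205]=0;m[:,310:]=0
ys,xs=np.nonzero(m)
for y in range(ys.min(),ys.max()+1,2):
    r=xs[ys==y]; print(y,r.min(),r.max(),d['frame'][y,257])
for z in(.129,.145): print(z,proj(d,[w([x,y,z]) for x in(-.019,-.005) for y in(-.022,.022)]).round(1).tolist())
```

```text
182 235 278 [11 60 63]
184 234 280 [13 63 67]
186 233 280 [ 7 59 62]
188 232 281 [ 4 56 59]
190 231 282 [ 0 77 79]
192 231 282 [ 8 86 92]
194 231 282 [ 5 80 85]
196 231 282 [ 5 83 86]
198 231 282 [ 0 74 77]
200 232 281 [ 0 70 74]
202 237 276 [37 68 68]
0.129 [[231.5, 183.0], [282.9, 183.0], [231.9, 198.4], [282.4, 198.5]]
0.145 [[229.8, 188.7], [284.6, 188.7], [230.3, 205.0], [284.1, 205.1]]
```

Run:
```python
from h import *
for n in('w5','w6'):
  d=load(n)
  for z in(.113,.129,.145): print(n,z,proj(d,[w([x,y,z]) for x in(-.019,-.005) for y in(-.022,.022)]).round(1).tolist())
d=load('w5'); print('w5 col',d['frame'][100:130,259].tolist()); d=load('w6');print('w6 col',d['frame'][168:215,257].tolist())
print(proj(load('w6'),[w([x,0,z]) for x,z in((-.0285,.113),(.0045,.113),(-.027,.119),(.003,.119),(-.019,.119))]))
```

```text
w5 0.113 [[238.4, 103.4], [280.9, 103.4], [238.9, 116.5], [280.3, 116.6]]
w5 0.129 [[237.5, 108.0], [282.0, 108.0], [238.0, 121.7], [281.4, 121.7]]
w5 0.145 [[236.6, 113.1], [283.3, 113.2], [237.1, 127.3], [282.5, 127.4]]
w6 0.113 [[233.0, 178.0], [281.4, 178.0], [233.4, 192.6], [281.0, 192.6]]
w6 0.129 [[231.5, 183.0], [282.9, 183.0], [231.9, 198.4], [282.4, 198.5]]
w6 0.145 [[229.8, 188.7], [284.6, 188.7], [230.3, 205.0], [284.1, 205.1]]
w5 col [[232, 228, 215], [233, 228, 214], [211, 208, 191], [156, 166, 156], [71, 102, 101], [15, 77, 80], [4, 84, 92], [0, 75, 79], [0, 71, 75], [1, 80, 82], [0, 81, 83], [0, 87, 93], [0, 100, 102], [9, 107, 115], [0, 104, 108], [0, 105, 111], [0, 99, 107], [0, 98, 106], [0, 99, 105], [0, 100, 107], [1, 98, 103], [7, 88, 90], [34, 81, 83], [79, 90, 87], [107, 107, 96], [127, 122, 114], [156, 150, 138], [152, 144, 133], [97, 94, 88], [53, 49, 50]]
w6 col [[26, 39, 41], [50, 65, 64], [97, 101, 95], [143, 141, 129], [178, 171, 157], [189, 184, 168], [194, 190, 173], [196, 193, 178], [196, 189, 177], [195, 189, 177], [191, 186, 171], [175, 169, 158], [123, 128, 121], [55, 75, 77], [11, 60, 63], [5, 63, 63], [13, 63, 67], [0, 55, 59], [7, 59, 62], [2, 54, 58], [4, 56, 59], [0, 70, 74], [0, 77, 79], [7, 83, 88], [8, 86, 92], [4, 82, 86], [5, 80, 85], [0, 81, 83], [5, 83, 86], [0, 75, 78], [0, 74, 77], [0, 68, 74], [0, 70, 74], [2, 70, 75], [37, 68, 68], [86, 96, 90], [117, 116, 106], [108, 102, 97], [58, 59, 54], [28, 27, 27], [65, 67, 59], [134, 127, 115], [174, 169, 154], [188, 184, 167], [189, 183, 170], [195, 187, 171], [189, 184, 168]]
[[257.19752734 167.83703269]
 [257.1437454  202.23936598]
 [257.20231628 171.08913998]
 [257.15210003 202.99531942]
 [257.18858191 179.81562638]]
```

Run:
```python
from h import *
for n in('s5','s6'):
    d=load(n)['frame']; hsv=cv2.cvtColor(d,cv2.COLOR_RGB2HSV)
    m=((hsv[...,0]>80)&(hsv[...,0]<105)&(hsv[...,1]>100)); m[:195]=0;m[245:]=0;m[:,:195]=0;m[:,235:]=0
    ys,xs=np.nonzero(m); print(n,len(xs),xs.mean(),ys.mean(),ys.min(),ys.max(),xs.min(),xs.max())
    print(d[205:240,215].tolist())
```

```text
s5 46 217.32608695652175 225.8913043478261 222 231 212 222
[[127, 124, 117], [172, 165, 152], [165, 160, 148], [162, 157, 145], [158, 153, 140], [180, 173, 159], [211, 204, 188], [209, 202, 186], [209, 201, 186], [209, 201, 186], [209, 201, 186], [208, 201, 185], [209, 202, 185], [208, 201, 185], [209, 201, 186], [208, 201, 185], [212, 205, 188], [182, 175, 161], [89, 85, 79], [53, 77, 78], [56, 107, 108], [58, 105, 106], [56, 100, 101], [54, 86, 86], [52, 77, 76], [55, 91, 91], [50, 90, 90], [81, 86, 81], [119, 117, 109], [122, 118, 111], [166, 161, 149], [215, 207, 191], [211, 204, 188], [209, 201, 186], [208, 201, 186]]
s6 49 217.9387755102041 223.46938775510205 220 229 212 223
[[128, 125, 116], [171, 165, 152], [166, 161, 147], [162, 157, 144], [158, 152, 140], [181, 175, 160], [211, 204, 188], [208, 202, 185], [208, 201, 185], [209, 201, 185], [209, 202, 185], [207, 200, 184], [209, 201, 185], [208, 201, 185], [209, 202, 185], [213, 204, 188], [187, 184, 170], [98, 122, 117], [51, 100, 101], [56, 102, 104], [57, 100, 100], [53, 87, 87], [53, 80, 79], [51, 81, 82], [85, 99, 95], [170, 167, 153], [222, 213, 196], [200, 192, 177], [128, 125, 116], [80, 81, 78], [169, 163, 151], [216, 208, 192], [212, 204, 187], [210, 202, 186], [208, 202, 186]]
```

In the scene view the tab rose about 3 px and bright shoulders now show, so the pack has popped up. Next is gripping the tab.

Run:
```python
from h import *
p=np.array([.5445,.031,.146]);print(shares(p,Rg(0)))
```

```text
([-0.021, -0.0, 0.389], [-0.001, 0.0, 0.0])
```

Emit:
{"name": "apply_moves", "arguments": {"rows": [[[-0.021, 0, 0.2], [0, 0, 0]], [[-0.021, 0, 0.34], [0, 0, 0]], [[-0.021, 0, 0.389], [0, 0, 0]], [[-0.021, 0, 0.389], [0, 0, 0]]]}}

```text
clock: 8.7
tcp_pos: [0.5449, 0.0311, 0.1461]
orientation: [0.259, 3.131, -0.004]
contact_force: [0.6, 0.8, -0.0]
grip_width: 0.0854
gripper_force: 0.0
```

Emit:
{"name": "apply_moves", "arguments": {"rows": [[[0, 0, 0], [0, 0, 0]], [[0, 0, 0], [0, 0, 0]], [[0, 0, 0], [0, 0, 0]], [[0, 0, 0], [0, 0, 0]], [[0, 0, 0], [0, 0, 0]], [[0, 0, 0], [0, 0, 0]]], "jaw": -1, "newtons": 35}}

```text
clock: 9.45
tcp_pos: [0.5461, 0.0312, 0.1472]
orientation: [0.258, 3.127, -0.002]
contact_force: [2.3, 0.1, 2.8]
grip_width: 0.0431
gripper_force: 41.2
```

Gripped at 43 mm. Now I pull straight up.

Emit:
{"name": "apply_moves", "arguments": {"rows": [[[0, 0, -0.04], [0, 0, 0]], [[0, 0, -0.1], [0, 0, 0]], [[0, 0, -0.18], [0, 0, 0]], [[0, 0, -0.26], [0, 0, 0]], [[0, 0, -0.34], [0, 0, 0]], [[0, 0, -0.42], [0, 0, 0]], [[0, 0, -0.48], [0, 0, 0]], [[0, 0, -0.48], [0, 0, 0]]]}}

```text
clock: 10.45
tcp_pos: [0.5452, 0.0316, 0.2679]
orientation: [0.258, 3.127, -0.002]
contact_force: [0.5, -0.1, -2.3]
grip_width: 0.043
gripper_force: 40.7
```

Run:
```python
from h import *
o=telemetry.get_obs();print(o['clock'],o['tcp_pos'],o['contact_force'],o['grip_width'])
y=-.21
print(shares(np.array([.502,-.232,.27]),Rg(0,y)),shares(np.array([.502,-.232,.115]),Rg(0,y)))
```

```text
10.45 [0.54522482 0.03155428 0.26792452] [ 0.4526139  -0.05825656 -2.30146759] 0.04301704824563273
([-0.002, -1.068, -0.007], [-0.0, 0.001, 0.014]) ([-0.0, -1.068, 0.613], [-0.0, 0.001, 0.014])
```

Emit:
{"name": "apply_moves", "arguments": {"rows": [[[0, -0.2, -0.02], [0, 0, 0.014]], [[0, -0.4, -0.02], [0, 0, 0.014]], [[0, -0.6, -0.02], [0, 0, 0.014]], [[0, -0.8, -0.02], [0, 0, 0.014]], [[0, -0.95, -0.02], [0, 0, 0.014]], [[0, -1.0, -0.02], [0, 0, 0.014]], [[0, -1.0, -0.02], [0, 0, 0.014]]]}}

```text
clock: 11.32
tcp_pos: [0.5037, -0.215, 0.2714]
orientation: [0.329, 3.124, -0.002]
contact_force: [0.9, 1.2, -1.7]
grip_width: 0.0433
gripper_force: 40.6
```

Run:
```python
from h import *
o=telemetry.get_obs();print(o['clock'],o['tcp_pos'],o['contact_force'],o['grip_width'])
d=snap('scene','s7');w_=snap('wrist','w7')
cv2.imwrite('pics/c7.png',cv2.resize(np.hstack([w_['frame'],cv2.resize(d['frame'][120:280,150:363],(512,384),interpolation=cv2.INTER_CUBIC)]),(800,300))[:,:,::-1])
print(shares(np.array([.502,-.228,.115]),Rg(0,-.21)))
```

```text
11.325 [ 0.50367009 -0.21501932  0.2714414 ] [ 0.94673089  1.21098802 -1.74639396] 0.04334483291643715
([-0.001, -0.06, 0.627], [-0.0, 0.001, 0.001])
```

View pics/c7.png

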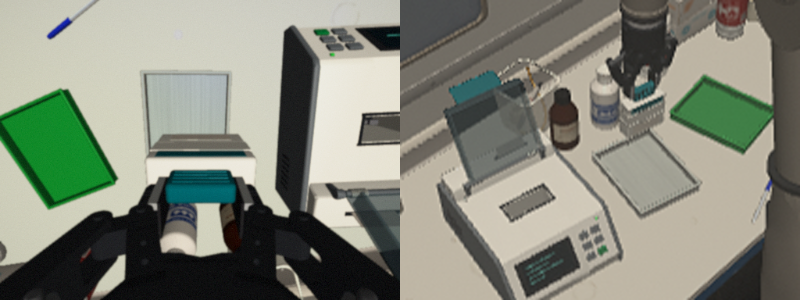

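The pack is held upright and the bay is empty, with the steel tray's front edge at (142–230, 71) in the wrist half. I'll check the tray position from these corners.

Run:
```python
from h import *
d=load('w7'); b=back(d,np.array([[141,71],[230,71]])*1.28,.024); print(b)
u=b[1]-b[0]; u/=np.linalg.norm(u); n=np.array([u[1],-u[0],0]); c=b.mean(0)+.09*n; print(c,np.arctan2(-u[0],u[1]))
print(shares(np.array([c[0],c[1],.115]),Rg(0,-.21)))
```

```text
[[ 0.40431334 -0.28801729  0.024     ]
 [ 0.4328924  -0.15213444  0.024     ]]
[ 0.50667599 -0.23859952  0.024     ] -0.20729993987353218
([-0.028, -0.097, 0.627], [-0.0, 0.001, 0.001])
```

Emit:
{"name": "apply_moves", "arguments": {"rows": [[[-0.01, -0.085, 0.1], [0, 0, 0]], [[-0.01, -0.085, 0.25], [0, 0, 0]], [[-0.01, -0.085, 0.4], [0, 0, 0]], [[-0.01, -0.085, 0.52], [0, 0, 0]], [[-0.01, -0.085, 0.59], [0, 0, 0]], [[-0.01, -0.085, 0.62], [0, 0, 0]], [[-0.01, -0.085, 0.62], [0, 0, 0]]]}}

```text
clock: 12.3
tcp_pos: [0.5029, -0.2365, 0.1174]
orientation: [0.326, 3.122, -0.003]
contact_force: [-0.2, 0.4, -2.0]
grip_width: 0.0428
gripper_force: 40.6
```

Emit:
{"name": "apply_moves", "arguments": {"rows": [[[0, 0, 0.01], [0, 0, 0]], [[0, 0, 0.02], [0, 0, 0]], [[0, 0, 0.02], [0, 0, 0]]]}}

```text
clock: 12.68
tcp_pos: [0.5025, -0.2369, 0.1123]
orientation: [0.327, 3.122, -0.003]
contact_force: [0.4, 0.2, -2.0]
grip_width: 0.0432
gripper_force: 40.6
```

Emit:
{"name": "apply_moves", "arguments": {"rows": [[[0, 0, 0.008], [0, 0, 0]], [[0, 0, 0.014], [0, 0, 0]], [[0, 0, 0.014], [0, 0, 0]]]}}

```text
clock: 13.05
tcp_pos: [0.5046, -0.2375, 0.1111]
orientation: [0.327, 3.118, -0.004]
contact_force: [-1.1, 1.6, 14.6]
grip_width: 0.0427
gripper_force: 42.5
```

Emit:
{"name": "apply_moves", "arguments": {"rows": [[[0, 0, -0.009], [0, 0, 0]], [[0, 0, -0.009], [0, 0, 0]]]}}

```text
clock: 13.3
tcp_pos: [0.5028, -0.237, 0.1113]
orientation: [0.327, 3.121, -0.003]
contact_force: [0.4, -0.6, 1.6]
grip_width: 0.0432
gripper_force: 41.2
```

Emit:
{"name": "apply_moves", "arguments": {"rows": [[[0, 0, 0], [0, 0, 0]], [[0, 0, 0], [0, 0, 0]], [[0, 0, 0], [0, 0, 0]], [[0, 0, 0], [0, 0, 0]], [[0, 0, 0], [0, 0, 0]]], "jaw": 1}}

```text
clock: 13.92
tcp_pos: [0.5025, -0.2368, 0.1109]
orientation: [0.327, 3.122, -0.003]
contact_force: [-0.2, -0.3, 0.2]
grip_width: 0.0853
gripper_force: 0.0
```

Emit:
{"name": "apply_moves", "arguments": {"rows": [[[0, 0, -0.1], [0, 0, 0]], [[0, 0, -0.25], [0, 0, 0]], [[0, 0, -0.5], [0, 0, 0]], [[0, 0, -0.7], [0, 0, 0]], [[0, 0, -0.7], [0, 0, 0]]]}}

```text
clock: 14.55
tcp_pos: [0.5043, -0.2374, 0.2905]
orientation: [0.327, 3.114, -0.006]
contact_force: [-0.1, 0.5, -0.8]
grip_width: 0.0854
gripper_force: 0.0
```

Run:
```python
from h import *
o=telemetry.get_obs();print(o['clock'],o['tcp_pos'],o['contact_force'],o['grip_width'])
d=snap('scene','s8');w_=snap('wrist','w8')
cv2.imwrite('pics/c8.png',cv2.resize(np.hstack([w_['frame'],cv2.resize(d['frame'][120:280,150:363],(512,384),interpolation=cv2.INTER_CUBIC)]),(800,300))[:,:,::-1])
```

```text
14.55 [ 0.50430042 -0.23740581  0.29052153] [-0.14347572  0.54925681 -0.82275525] 0.08539732503716248
```

I've used all 10 picture views, so I'll check the result numerically from the images.

Run:
```python
from h import *
for n in('w8','s8'):
    d=load(n); hsv=cv2.cvtColor(d['frame'],cv2.COLOR_RGB2HSV)
    m=((hsv[...,0]>80)&(hsv[...,0]<105)&(hsv[...,1]>100)).astype(np.uint8)
    k,_,st,ce=cv2.connectedComponentsWithStats(m)
    print(n,[(st[i].tolist(),ce[i].round(1).tolist()) for i in range(1,k) if st[i,4]>25], proj(d,[[.5025,-.237,.108]]))
a,b=load('s7')['frame'].astype(int),load('s8')['frame'].astype(int)
df=np.abs(a-b).sum(2); print('cover/analyser diff',df[160:270,165:222].mean(), 'max',df[160:270,165:222].max())
```

```text
w8 [([482, 34, 30, 23, 249], [501.3, 43.0]), ([238, 157, 38, 15, 551], [256.5, 164.1])] [[256.88808435 168.77770122]]
s8 [([0, 25, 31, 12, 95], [13.9, 30.4]), ([0, 27, 43, 19, 175], [22.5, 35.7]), ([176, 158, 28, 17, 236], [189.5, 165.8]), ([277, 193, 11, 8, 39], [282.8, 196.2]), ([479, 283, 33, 80, 1123], [500.7, 323.0]), ([192, 313, 78, 71, 331], [228.2, 352.4])] [[281.6029085  193.98572856]]
cover/analyser diff 2.3992025518341307 max 11
```

The tab shows where a standing pack should be in both views. The open cover's lip is unchanged at (189,166) and the gripper is clear, so I'm handing in.

```bash
python3 -c "
from bench import job; print(job.hand_in())"
```

```text
the job is handed in; nothing more can be done
None
```

The job is handed in at about 15 s on the clock: the cover is open, the pack popped up and came out, and it stands in the stainless tray. I confirmed the final state from image measurements, not by eye, because the 10 picture views were used up.

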